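# Put the spice jars back in their caddy

## Robot

A 7-joint arm with a two-finger parallel gripper is mounted at the origin on the work surface. World frame = base frame: x ahead of the robot, y to its left, z up, the work surface at z = 0. Lengths are in m, angles in rad, forces in N, time in s.
With the tool pointing down it reaches from about 0.4 to 0.9 m from the base axis. Payload 5.5 kg.
Tool frame: the origin (TCP) lies on the centre line of the jaws, within the pads' length; the fingertips stand 11 mm ahead of it and the grasp point (between the pads) lies 8 mm behind it (manip.finger_overhang is the distance from the TCP to the fingertips, in m); z points along the fingers, y is the line along which they close (so a half turn about z gives the same grasp; the last joint's range is limited). The gripper opens to 85 mm and grips with 20 to 120 N. Pads are 22 mm wide; open, the fingers measure 114 mm over their backs; the gripper's body (76 mm by 85 mm) begins 54 mm behind the grasp point. The pads swing forward as they close: fully open they stand 13 mm farther back than shut.
Start: joints at [-0.986, 0.501, -0.427, 1.55, 0.221, 1.138, -0.21], TCP at [0.206, 0.617, 0.242] pointing down, gripper open.
Joint ranges: [-2.88, 2.88], [-0.31, 2.03], [-1.54, 1.56], [0.2, 2.42], [-1.41, 4.55], [0.19, 2.02], [-2.57, 2.57]. Speed limits (rad/s): [2.57, 2.57, 3.14, 3.14, 3.14, 3.14, 3.14].

## Interface

Orientations are given as [roll, pitch, yaw] about the fixed x, y, z axes, in that order (R = Rz(yaw) Ry(pitch) Rx(roll)).
In Python, from cell import manip, snapshot, ticket gives the robot as it stands.
- The arm moves only by the shell command python3 -m jog 'ROWS' [FORCE]. ROWS is JSON, a list of rows, each a list of 3 entries, a list of its own where there are three numbers: the turn, a rotation vector about the tool's x, y, z in degrees, then the shift along the tool's x, y, z in mm, then the opening, from 0 (shut) to 1 (fully open). A call has 1 to 5 rows; each row is the pose to reach, as a shift and turn from the pose commanded when the call began, along the tool's axes at that moment; what a row does not reach only later rows make up. A row lasts 1/10 s, in which the tool goes at most 50 mm and 8.59 degrees, less where a joint would pass 70% of its speed; a pose out of reach is approached as far as the arm can. A call with a gripper value outside its range is refused whole. The fingers move at their own pace and stop on an object; FORCE is the grip in N (left out, the last holds). Time passes only in rows, so rows that repeat a pose let the fingers close. It gives the time, the measured TCP pose, the force, the opening and the grip force at its end, in the units of the state.
- manip.read_state(): the state, without advancing time (a new reading comes with each control period).
- snapshot(name): name is "scene" or "top"; returns a dict with "frame" (420x560x3 uint8, red, green, blue), "K" (3x3 intrinsics, pixels), "k1" (the pictures are not rectified: a ray, as slopes to the right and down, at radius r is drawn at 1 + k1 r^2 times it, then the intrinsics apply), "rvec" (rotation vector, rad) and "tvec" (3), from world to camera coordinates, as OpenCV has them. Camera axes: x right, y down, z forward; pixel columns grow to the right and rows downward; lengths in m; the calibration is good to about 2 mm. A picture is of the moment at which its call begins. There is no depth.
- ticket.hand_in(): hands the job in; it is judged then, once.
The state is a dict: "t": time; "joint_pos": joint angles; "dq": joint speeds; "tau": joint torques, N m; "position": TCP position; "tool_rot": TCP orientation; "force": force on the tool from outside, world axes, zero at the start; "torque": the same for the moment, N m; "gripper_width": finger opening in m; "finger_force": force on a finger pad.
Only numpy, scipy, OpenCV 4.12 (cv2) and the standard library are available. Lean on these libraries where they do the work, as an engineer would, in place of code of your own. Each camera call takes 0.05 s, during which the arm holds its last target. There are 200 camera calls.

## Task

Put the three brown spice jars away in the wooden caddy, each standing in the compartment whose mat has the colour of its cap. The white vitamin bottle that was left in the caddy does not belong there: stand it wholly on the blue coaster; leave the other white bottle on the cutting board where it is. Keep every jar and bottle upright throughout.

Things in the scene. Friction and masses are not known exactly. Their poses are not given: they have to be found in the camera images.
- spice_red: spice jar to put away: dark brown glass with a paper band and a red cap, about 0.15 kg, loose; round, upright, 95 mm tall: body 48 mm diameter up to 66 mm above its underside, then a shoulder, then a round cap 34 mm diameter from 72 to 95 mm; origin at the centre of its underside, z up the jar. Stands on the white cutting board (12 mm thick) at the start.
- spice_green: spice jar to put away: dark brown glass with a paper band and a green cap, about 0.15 kg, loose; round, upright, 95 mm tall: body 48 mm diameter up to 66 mm above its underside, then a shoulder, then a round cap 34 mm diameter from 72 to 95 mm; origin at the centre of its underside, z up the jar. Stands on the white cutting board (12 mm thick) at the start.
- spice_yellow: spice jar to put away: dark brown glass with a paper band and a yellow cap, about 0.15 kg, loose; round, upright, 95 mm tall: body 48 mm diameter up to 66 mm above its underside, then a shoulder, then a round cap 34 mm diameter from 72 to 95 mm; origin at the centre of its underside, z up the jar. Stands on the white cutting board (12 mm thick) at the start.
- vitamin_red: white plastic vitamin bottle with a red cap, about 0.12 kg, loose, same shape and size as the spice jars; round, upright, 95 mm tall: body 48 mm diameter up to 66 mm above its underside, then a shoulder, then a round cap 34 mm diameter from 72 to 95 mm; origin at the centre of its underside, z up the jar. At the start it stands in one of the caddy's compartments, on the yellow mat.
- vitamin_green: the other white plastic vitamin bottle, with a green cap, to be left where it is; loose, same shape and size; round, upright, 95 mm tall: body 48 mm diameter up to 66 mm above its underside, then a shoulder, then a round cap 34 mm diameter from 72 to 95 mm; origin at the centre of its underside, z up the jar. Stands on the cutting board among the spice jars.
- caddy: low pale wooden caddy, fixed to the counter, 80 mm (its x) by 228 mm (its y) and 35 mm tall, open above; walls 6 mm, floor 5 to 6 mm; two dividers, also 35 mm tall, make three compartments in a row along its y, each 68 x 68 mm inside, centres 74 mm apart, the middle one at the caddy's centre. Origin at the centre of its underside, z up.
- mat_red: thin red square mat, 64 x 64 x 3 mm, fixed on the floor in the centre of one of the caddy's compartments, its sides parallel to the caddy's; origin at the centre of its underside, so a jar standing on it has its underside 3 mm higher; the compartment's walls rise 29 mm above this origin. Which compartment has which colour varies.
- mat_green: thin green square mat, 64 x 64 x 3 mm, fixed on the floor in the centre of one of the caddy's compartments, its sides parallel to the caddy's; origin at the centre of its underside, so a jar standing on it has its underside 3 mm higher; the compartment's walls rise 29 mm above this origin. Which compartment has which colour varies.
- mat_yellow: thin yellow square mat, 64 x 64 x 3 mm, fixed on the floor in the centre of one of the caddy's compartments, its sides parallel to the caddy's; origin at the centre of its underside, so a jar standing on it has its underside 3 mm higher; the compartment's walls rise 29 mm above this origin. Which compartment has which colour varies.
- coaster: round blue coaster, 84 mm diameter, 6 mm thick, fixed flat on the counter; origin at the centre of its underside, its top 6 mm higher.
There are look-alikes about, which are no part of the job. Leave any orange or purple look-alike of the spice_yellow alone.

How it is judged:
At the end, for the whole second after the job is handed in: Each spice jar upright on the mat of its cap's colour (within 16 mm of its centre, any place inside the compartment); red-capped bottle upright on the coaster (within 18 mm of centre); undersides within 5 mm of the surface; green-capped bottle within 30 mm of its start; all at rest, released (horizontal distance between spice_red and mat_red below 0.016 m and z of spice_red in the frame of mat_red below 0.008 m and angle between each of spice_red, spice_green, spice_yellow, vitamin_red, vitamin_green's own z axis and vertical below 0.1 rad and linear speed of each of spice_red, spice_green, spice_yellow, vitamin_red, vitamin_green below 0.02 m/s and horizontal distance between spice_green and mat_green below 0.016 m and z of spice_green in the frame of mat_green below 0.008 m and horizontal distance between spice_yellow and mat_yellow below 0.016 m and z of spice_yellow in the frame of mat_yellow below 0.008 m and horizontal distance between vitamin_red and coaster below 0.018 m and z of vitamin_red in the frame of coaster below 0.011 m and distance of vitamin_green from where it was at the start of the episode below 0.03 m); the robot touches nothing.
It fails at once if the green-capped vitamin bottle is moved more than 30 mm (distance of vitamin_green from where it was at the start of the episode above 0.03 m).
It fails at once if a jar or bottle is tipped over (more than 0.7 rad from upright) (angle between any of spice_red, spice_green, spice_yellow, vitamin_red, vitamin_green's own z axis and vertical above 0.7 rad).
It also fails if it takes over 102 s, if anything falls off the work surface, if the arm or the gripper's body presses on something with over 40 N, if the wrist force passes 120 N, or if a joint passes its speed limit or range.

## Working session

There is one attempt and no reset: what is moved stays moved. The work goes in short steps, Python scripts to look and compute and a shell command to move; the robot and the scene stay as the last step left them, time stands still between calls to the robot, and variables do not carry over. Pictures are saved under pics/ and viewed, at most 14 in all, crops included, and the job is handed in when it is done.

```bash
ls; mkdir -p pics
cat > h.py <<'E'
import numpy as np, cv2
from cell import manip, snapshot, ticket
def snap(n,f):
    s=snapshot(n); cv2.imwrite('pics/'+f+'.png',cv2.cvtColor(s['frame'],cv2.COLOR_RGB2BGR)); np.save('pics/'+f+'.npy',{k:s[k] for k in s},allow_pickle=True); return s
def load(f): return np.load('pics/'+f+'.npy',allow_pickle=True).item()
def ray(s,u,v):
    K=np.array(s['K']);k=s['k1']
    p=cv2.undistortPoints(np.array([[[u,v]]],float),K,np.array([k,0,0,0.]))[0,0]
    R=cv2.Rodrigues(np.array(s['rvec'],float))[0];t=np.array(s['tvec'],float).ravel()
    return -R.T@t, R.T@np.array([p[0],p[1],1])
def at(s,u,v,z):
    c,d=ray(s,u,v); return (c+d*(z-c[2])/d[2])
def crop(f,x0,y0,x1,y1,k,out):
    im=cv2.imread('pics/'+f+'.png')[y0:y1,x0:x1]; cv2.imwrite('pics/'+out+'.png',cv2.resize(im,None,fx=k,fy=k,interpolation=cv2.INTER_CUBIC))
E
python3 - <<'E'
from h import *
for n in('top','scene'):
    s=snap(n,n+'0'); print(n,ray(s,280,210),s['k1'],s['K'][0])
print(manip.read_state()); print(manip.finger_overhang)
E
```

```text
pics
top (array([0.46777382, 0.03794075, 0.90147808]), array([ 0.04184335, -0.00720044, -0.99912138])) 0.007009891673440594 [387.70427956   0.         277.65132458]
scene (array([ 1.19670169, -0.25145632,  0.78143443]), array([-0.63268997,  0.29742365, -0.71513107])) -0.08314240884662098 [409.03773595   0.         278.44358245]
{'t': 0.1, 'joint_pos': array([-0.98579877,  0.50172633, -0.42681064,  1.55131656,  0.22081731,
        1.13830954, -0.21034401]), 'dq': array([ 0.00044135,  0.00059003, -0.00035911, -0.00185919,  0.00058582,
       -0.00164173, -0.00074094]), 'tau': array([-1.15868470e-02, -5.70814133e+01, -5.83848551e+00, -2.81752968e+01,
        1.06121809e-02,  5.45201066e-03,  1.63490665e-05]), 'position': array([0.20543352, 0.61606135, 0.24139276]), 'tool_rot': array([-3.13988910e+00, -4.12526447e-05,  2.81980366e+00]), 'force': array([ 0.76990729,  0.22658456, -0.01701911]), 'torque': array([0.01120456, 0.03240481, 0.0580085 ]), 'finger_force': 0.0, 'gripper_width': 0.0854968490957062}
0.011
```

View pics/top0.png

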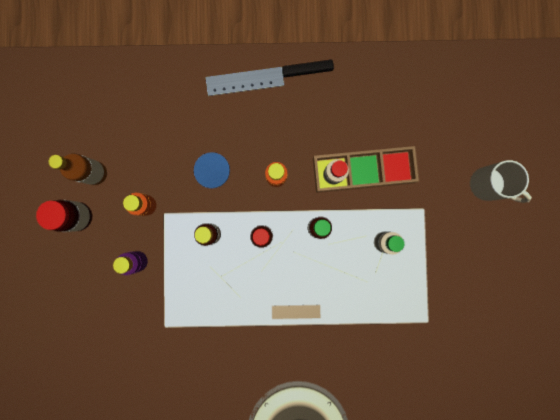

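View pics/scene0.png

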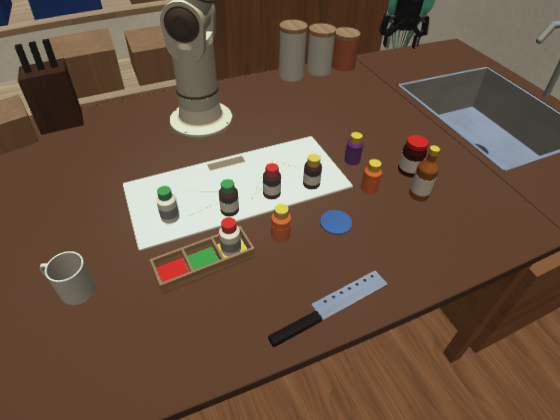

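The top view shows these candidates:
- **Yellow:** brown jar (205,235). Look-alikes are orange (276,172), orange (135,204), purple (122,265) and a tall bottle (57,161).
- **Red:** brown jar (261,237). Others are the white bottle in the caddy (338,170) and a large jar (52,215).
- **Green:** brown jar (321,228). The other is the white bottle (395,243), which stays.

The mats run yellow, green, red at columns 332, 364 and 397, and the coaster is at (211,170). I'll check these in a close crop.

Run:
```python
from h import *
crop('top0',180,140,440,280,3,'c0')
s=load('top0'); im=cv2.cvtColor(s['frame'],cv2.COLOR_RGB2HSV)
for n,(u,v) in dict(yel=(205,235),red=(261,237),grn=(321,228),vr=(338,170),vg=(395,243),ora=(276,172),).items():
    h=im[v,u,0].astype(int)
    m=((np.abs((im[...,0].astype(int)-h+90)%180-90)<10)&(im[...,1]>120)&(im[...,2]>60)).astype(np.uint8)
    b=np.zeros_like(m); cv2.circle(b,(u,v),12,1,-1); m&=b
    ys,xs=np.nonzero(m)
    z={'vr':.104,'ora':.095}.get(n,.107)
    print(n,h,m.sum(),xs.mean().round(1),ys.mean().round(1),at(s,xs.mean(),ys.mean(),z).round(4))
for n,p in dict(coaster=(211,170)).items():
    m=((im[...,0]>100)&(im[...,0]<120)&(im[...,1]>150)&(im[...,2]>60)).astype(np.uint8);m[:,:180]=0;m[:,240:]=0;m[:140]=0;m[200:]=0
    ys,xs=np.nonzero(m);print(n,m.sum(),xs.mean(),ys.mean(),at(s,xs.mean(),ys.mean(),.006).round(4))
```

```text
yel 32 233 202.7 234.5 [0.4535 0.191  0.107 ]
red 2 263 260.4 236.6 [0.4473 0.0733 0.107 ]
grn 63 218 322.0 227.4 [ 0.4639 -0.0531  0.107 ]
vr 2 223 339.1 168.2 [ 0.5857 -0.0915  0.104 ]
vg 63 193 395.3 243.4 [ 0.4289 -0.202   0.107 ]
ora 32 201 275.7 171.1 [0.5831 0.0397 0.095 ]
coaster 677 211.55096011816838 170.06794682422452 [0.6007 0.1888 0.006 ]
```

View pics/c0.png

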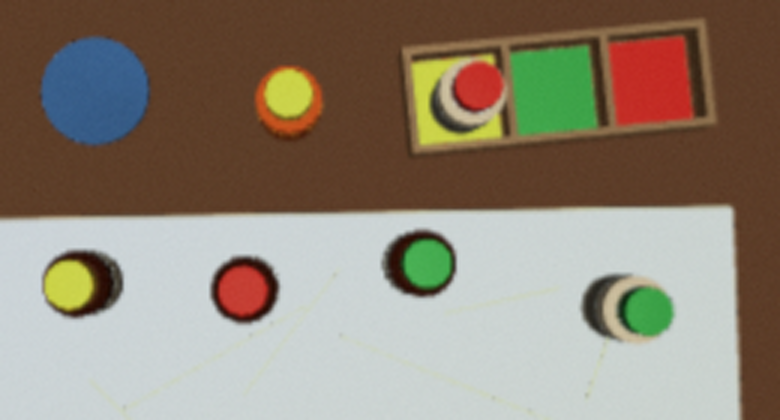

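The crop confirms the choice: the brown jars have caps at crop pixels yellow (70,286), red (243,291) and green (428,264). The white bottle in the caddy is at (478,87) on yellow. The caddy rim corners are (403,47), (704,20), (716,122) and (414,152), and the coaster is at (95,90).

```bash
cat >> h.py <<'E'
from scipy.spatial.transform import Rotation as Ro
def go(x,y,z,yaw=None):
    """print tool-frame shift (mm) and z turn from the present pose to a TCP goal"""
    s=manip.read_state(); R=Ro.from_euler('xyz',s['tool_rot'])
    d=R.inv().apply(np.array([x,y,z])-s['position'])*1000
    t=(R.inv()*Ro.from_euler('xyz',[np.pi,0,yaw])).as_rotvec(degrees=True) if yaw is not None else 0
    print('t',s['t'],'pos',s['position'].round(4),'rot',s['tool_rot'].round(3),'w',s['gripper_width'].round(4),'shift',d.round(1),'turn',np.round(t,1))
E
python3 - <<'E'
from h import *
s=load('top0'); f=lambda p,z:at(s,180+(p[0]+.5)/3-.5,140+(p[1]+.5)/3-.5,z)
for n,p,z in [('y',(70,286),.107),('r',(243,291),.107),('g',(428,264),.107),('vr',(478,87),.104),('vg',(648,311),.107),('coaster',(95,90),.006)]: print(n,f(p,z).round(4))
C=np.array([f(p,.035) for p in [(403,47),(704,20),(716,122),(414,152)]]);c=C.mean(0)
ax=(C[0]-C[1]+C[3]-C[2])/2; print(C.round(3),c,np.linalg.norm(ax),np.linalg.norm(C[0]-C[3]))
u=ax/np.linalg.norm(ax);print('yaw',np.degrees(np.arctan2(-u[0],u[1])))
for k in(1,0,-1): print(c+.074*k*u)
print([f(p,.009).round(4) for p in[(555,90),(651,80)]])
go(.586,-.0915,.24,np.radians(95))
E
```

```text
y [0.4526 0.1905 0.107 ]
r [0.4472 0.0727 0.107 ]
g [ 0.4634 -0.0538  0.107 ]
vr [ 0.5847 -0.0913  0.104 ]
vg [ 0.4289 -0.2028  0.107 ]
coaster [0.6017 0.1893 0.006 ]
[[ 0.626 -0.047  0.035]
 [ 0.642 -0.273  0.035]
 [ 0.565 -0.28   0.035]
 [ 0.547 -0.053  0.035]] [ 0.59511886 -0.16331405  0.035     ] 0.2268798368163983 0.0794170761077287
yaw 4.442971373632481
[ 0.58938632 -0.08953643  0.035     ]
[ 0.59511886 -0.16331405  0.035     ]
[ 0.6008514  -0.23709168  0.035     ]
[array([ 0.5952, -0.166 ,  0.009 ]), array([ 0.6017, -0.2402,  0.009 ])]Traceback (most recent call last):
  File "<stdin>", line 9, in <module>
  File "h.py", line 21, in go
    print('t',s['t'],'pos',s['position'].round(4),'rot',s['tool_rot'].round(3),'w',s['gripper_width'].round(4),'shift',d.round(1),'turn',np.round(t,1))
                                                                                   ^^^^^^^^^^^^^^^^^^^^^^^^
AttributeError: 'float' object has no attribute 'round'
```

```bash
sed -i "s/s\['gripper_width'\].round(4)/round(float(s['gripper_width']),4),'F',np.round(s['force'],1)/" h.py
python3 -m jog '[[[0,0,8],[0,0,0],1],[[0,0,16],[0,0,0],1],[[0,0,24],[0,0,0],1],[[0,0,32],[0,0,0],1],[[0,0,40],[0,0,0],1]]' 40
python3 -c "
from h import *
go(.585,-.091,.24,1.648)"
```

```text
t: 0.6
position: [0.2054, 0.6162, 0.2417]
tool_rot: [-3.141, 0.001, 2.116]
force: [0.6, -0.2, 0.3]
gripper_width: 0.0851
finger_force: 0.0
t 0.6 pos [0.2054 0.6162 0.2417] rot [-3.141e+00  1.000e-03  2.116e+00] w 0.0851 F [ 0.6 -0.2  0.3] shift [-801.6  -42.2    2.3] turn [-0.   0.1 26.8]
```

```bash
python3 -m jog '[[[0,0,5],[-50,-3,0],1],[[0,0,11],[-100,-5,0],1],[[0,0,16],[-150,-8,0],1],[[0,0,22],[-200,-10,0],1],[[0,0,27],[-250,-12,0],1]]'
python3 -c "
from h import *
go(.585,-.091,.24,1.648)"
```

```text
t: 1.1
position: [0.3265, 0.3955, 0.242]
tool_rot: [-3.141, 0.0, 1.647]
force: [0.9, -0.0, -0.0]
gripper_width: 0.0852
finger_force: 0.0
t 1.1 pos [0.3265 0.3955 0.242 ] rot [-3.141  0.     1.647] w 0.0852 F [ 0.9 -0.  -0. ] shift [-504.7  221.     2.1] turn [-0.   0.  -0.1]
```

```bash
python3 -m jog '[[[0,0,0],[-45,20,0],1],[[0,0,0],[-90,40,0],1],[[0,0,0],[-135,60,0],1],[[0,0,0],[-180,80,0],1],[[0,0,0],[-225,100,0],1]]'
python3 -m jog '[[[0,0,0],[-45,20,0],1],[[0,0,0],[-90,40,0],1],[[0,0,0],[-135,60,0],1],[[0,0,0],[-180,80,0],1],[[0,0,0],[-225,100,0],1]]'
python3 -c "
from h import *
go(.585,-.091,.24,1.648)"
```

```text
t: 1.6
position: [0.444, 0.1794, 0.2423]
tool_rot: [-3.142, -0.0, 1.651]
force: [1.2, 0.5, -0.3]
gripper_width: 0.0855
finger_force: 0.0
t: 2.1
position: [0.5616, -0.0368, 0.2421]
tool_rot: [-3.141, -0.0, 1.651]
force: [0.9, 0.0, 0.8]
gripper_width: 0.0854
finger_force: 0.0
t 2.1 pos [ 0.5616 -0.0368  0.2421] rot [-3.141 -0.     1.651] w 0.0854 F [0.9 0.  0.8] shift [-55.9  19.    2.1] turn [-0.  -0.   0.2]
```

```bash
python3 -m jog '[[[0,0,0],[-45,15,0],1],[[0,0,0],[-56,19,30],1],[[0,0,0],[-56,19,70],1],[[0,0,0],[-56,19,110],1],[[0,0,0],[-56,19,110],1]]'
python3 -c "
from h import *
go(.585,-.091,.05,1.648)
snap('scene','s1');snap('top','t1');crop('s1',140,130,340,290,4,'c1')"
```

```text
t: 2.6
position: [0.5795, -0.0887, 0.1263]
tool_rot: [-3.13, -0.002, 1.65]
force: [-1.3, 0.0, -0.3]
gripper_width: 0.0855
finger_force: 0.0
t 2.6 pos [ 0.5795 -0.0887  0.1263] rot [-3.13e+00 -2.00e-03  1.65e+00] w 0.0855 F [-1.3  0.  -0.3] shift [-2.9  6.2 76.3] turn [-0.7 -0.1  0.1]
```

View pics/c1.png

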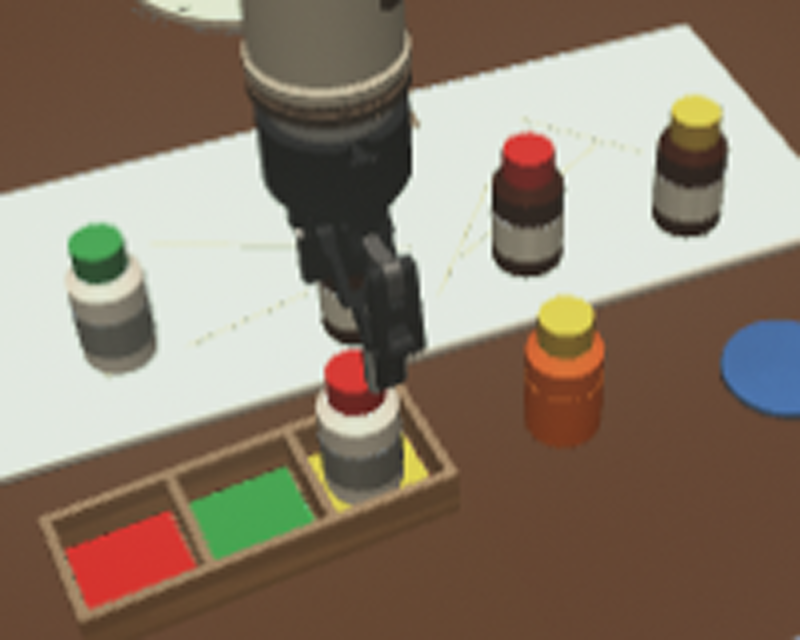

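The crop shows the front finger at (390,380), with the red-capped bottle's cap at (353,368). I'll check that cap against the finger position and the other caps in this second camera.

Run:
```python
from h import *
s=load('s1'); f=lambda p,z:at(s,140+(p[0]+.5)/4-.5,130+(p[1]+.5)/4-.5,z).round(4)
for n,p,z in [('vr',(352,367),.104),('y',(697,110),.107),('r',(528,150),.107),('vg',(98,241),.107),('coaster',(782,368),.006)]: print(n,f(p,z))
print([f(p,.035) for p in[(42,520),(82,615),(456,470),(400,385)]])
R=cv2.Rodrigues(np.array(s['rvec'],float))[0]
p=cv2.projectPoints(np.array([[.632,-.084,.128],[.5795,-.0887,.115]]),s['rvec'],s['tvec'],np.array(s['K']),np.array([s['k1'],0,0,0.]))[0][:,0]
print((p-[140,130])*4)
go(.585,-.091,.05,1.648)
```

```text
vr [ 0.585 -0.093  0.104]
y [0.4549 0.1915 0.107 ]
r [0.4507 0.0714 0.107 ]
vg [ 0.4304 -0.2026  0.107 ]
coaster [0.604  0.1861 0.006 ]
[array([ 0.5677, -0.2785,  0.035 ]), array([ 0.6405, -0.2714,  0.035 ]), array([ 0.6238, -0.0471,  0.035 ]), array([ 0.5482, -0.0545,  0.035 ])]
[[391.73562889 389.9834148 ]
 [353.36505231 343.37089656]]
t 2.7 pos [ 0.584  -0.0893  0.132 ] rot [-3.139 -0.     1.651] w 0.0855 F [1.1 0.3 0.1] shift [-1.8  1.  82. ] turn [-0.1 -0.   0.1]
```

```bash
python3 -m jog '[[[0,0,0],[-2,1,30],1],[[0,0,0],[-2,1,60],1],[[0,0,0],[-2,1,82],1],[[0,0,0],[-2,1,82],1],[[0,0,0],[-2,1,82],0.75]]'
python3 -m jog '[[[0,0,0],[0,0,0],0.5],[[0,0,0],[0,0,0],0.3],[[0,0,0],[0,0,0],0.3],[[0,0,0],[0,0,0],0.3],[[0,0,0],[0,0,0],0.3]]' 40
python3 -c "
from h import *
go(.603,.188,.05,1.648)"
```

```text
t: 3.2
position: [0.5875, -0.0913, 0.0525]
tool_rot: [3.139, 0.0, 1.651]
force: [0.1, -0.0, 0.1]
gripper_width: 0.0736
finger_force: 0.0
t: 3.7
position: [0.5876, -0.0915, 0.0528]
tool_rot: [3.138, 0.001, 1.65]
force: [-0.5, 0.6, 6.0]
gripper_width: 0.0468
finger_force: 40.4
t 3.7 pos [ 0.5876 -0.0915  0.0528] rot [3.138e+00 1.000e-03 1.650e+00] w 0.0468 F [-0.5  0.6  6. ] shift [277.4  37.6   2.8] turn [0.2 0.  0.1]
```

```bash
python3 -m jog '[[[0,0,0],[0,0,-20],0.3],[[0,0,0],[0,0,-50],0.3],[[0,0,0],[0,0,-85],0.3],[[0,0,0],[0,0,-115],0.3],[[0,0,0],[0,0,-125],0.3]]'
python3 -m jog '[[[0,0,0],[25,3,0],0.3],[[0,0,0],[65,9,0],0.3],[[0,0,0],[110,15,0],0.3],[[0,0,0],[155,21,0],0.3],[[0,0,0],[195,27,0],0.3]]'
python3 -m jog '[[[0,0,0],[35,5,0],0.3],[[0,0,0],[60,8,0],0.3],[[0,0,0],[77,11,0],0.3],[[0,0,0],[82,11,0],0.3],[[0,0,0],[82,11,0],0.3]]'
python3 -c "
from h import *
go(.603,.188,.05,1.648)"
```

```text
t: 4.2
position: [0.5883, -0.0917, 0.1801]
tool_rot: [3.134, 0.001, 1.65]
force: [0.7, 0.4, -0.5]
gripper_width: 0.0468
finger_force: 41.6
t: 4.7
position: [0.5966, 0.1079, 0.1752]
tool_rot: [-3.141, -0.001, 1.651]
force: [0.7, 0.4, -0.6]
gripper_width: 0.0467
finger_force: 41.6
t: 5.2
position: [0.6014, 0.1876, 0.175]
tool_rot: [-3.141, 0.001, 1.651]
force: [-0.1, -0.7, -0.3]
gripper_width: 0.0466
finger_force: 41.6
t 5.2 pos [0.6014 0.1876 0.175 ] rot [-3.141e+00  1.000e-03  1.651e+00] w 0.0466 F [-0.1 -0.7 -0.3] shift [  0.3   1.7 125. ] turn [-0.   0.   0.2]
```

```bash
python3 -m jog '[[[0,0,0],[0,1,35],0.3],[[0,0,0],[0,1,75],0.3],[[0,0,0],[0,1,105],0.3],[[0,0,0],[0,1,117],0.3],[[0,0,0],[0,1,117],0.3]]'
python3 -m jog '[[[0,0,0],[0,0,2],0.3],[[0,0,0],[0,0,4],0.3],[[0,0,0],[0,0,6],0.3],[[0,0,0],[0,0,8],0.3],[[0,0,0],[0,0,8],0.3]]'
```

```text
t: 5.7
position: [0.6015, 0.1853, 0.0565]
tool_rot: [-3.138, 0.002, 1.648]
force: [0.9, 0.2, -0.9]
gripper_width: 0.0471
finger_force: 41.5
t: 6.2
position: [0.6026, 0.1881, 0.0505]
tool_rot: [3.141, -0.0, 1.651]
force: [-0.3, 0.5, -1.3]
gripper_width: 0.047
finger_force: 41.5
```

```bash
python3 -m jog '[[[0,0,0],[0,0,1],0.3],[[0,0,0],[0,0,2],0.3],[[0,0,0],[0,0,2],0.3]]'
```

```text
t: 6.5
position: [0.6027, 0.1882, 0.0498]
tool_rot: [3.141, -0.0, 1.651]
force: [-3.9, 0.1, 9.8]
gripper_width: 0.0468
finger_force: 42.7
```

Contact, so I'll release slowly, rise and move on to the yellow jar.

```bash
python3 -m jog '[[[0,0,0],[0,0,-1],0.6],[[0,0,0],[0,0,-1],0.75],[[0,0,0],[0,0,-1],1],[[0,0,0],[0,0,-1],1],[[0,0,0],[0,0,-1],1]]'
python3 -m jog '[[[0,0,0],[0,0,-20],1],[[0,0,0],[0,0,-60],1],[[0,0,0],[0,0,-100],1],[[0,0,0],[0,0,-140],1],[[0,0,0],[0,0,-150],1]]'
python3 -c "
from h import *
go(.4535,.191,.053,1.648)"
```

```text
t: 7.0
position: [0.6025, 0.1879, 0.0491]
tool_rot: [-3.141, 0.0, 1.65]
force: [0.5, -0.2, 0.2]
gripper_width: 0.0854
finger_force: 0.0
t: 7.5
position: [0.6056, 0.1887, 0.2048]
tool_rot: [3.133, -0.002, 1.65]
force: [0.6, -0.1, 0.2]
gripper_width: 0.0853
finger_force: 0.0
t 7.5 pos [0.6056 0.1887 0.2048] rot [ 3.133e+00 -2.000e-03  1.650e+00] w 0.0853 F [ 0.6 -0.1  0.2] shift [  14.  -152.6  150.5] turn [ 0.5 -0.1  0.1]
```

```bash
python3 -m jog '[[[0,0,0],[4,-45,0],1],[[0,0,0],[8,-90,0],1],[[0,0,0],[12,-130,0],1],[[0,0,0],[14,-150,0],1],[[0,0,0],[14,-150,0],1]]'
python3 -c "
from h import *
go(.4535,.191,.056,1.648)
snap('top','t2');snap('scene','s2')
go(.4535,.191,.056,1.648);crop('s2',210,120,400,260,4,'c2')"
```

```text
t: 8.0
position: [0.4485, 0.1901, 0.1987]
tool_rot: [-3.139, 0.0, 1.653]
force: [0.1, 0.4, 0.7]
gripper_width: 0.0855
finger_force: 0.0
t 8.0 pos [0.4485 0.1901 0.1987] rot [-3.139  0.     1.653] w 0.0855 F [0.1 0.4 0.7] shift [  0.5   5.4 142.7] turn [-0.2  0.   0.3]
t 8.1 pos [0.4523 0.1901 0.1994] rot [ 3.141 -0.     1.651] w 0.0852 F [ 0.9  0.3 -0. ] shift [  0.8   1.1 143.4] turn [ 0.  -0.   0.2]
```

View pics/c2.png

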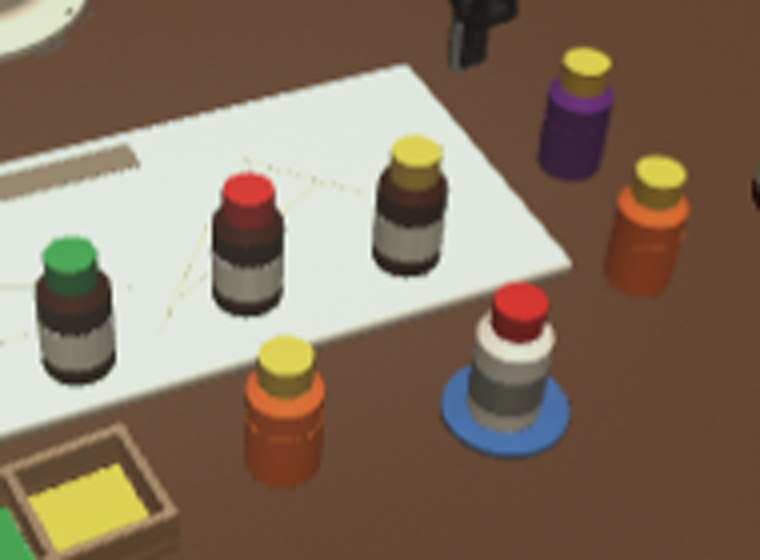

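The red-capped bottle stands centred on the coaster, with its base at (507,408) and the disc at (505,408), and the yellow mat is free. Next I'll grasp the yellow jar.

```bash
python3 -m jog '[[[0,0,0],[1,1,35],1],[[0,0,0],[1,1,75],1],[[0,0,0],[1,1,115],1],[[0,0,0],[1,1,138],1],[[0,0,0],[1,1,143],0.9]]'
python3 -m jog '[[[0,0,0],[0,0,0],0.7],[[0,0,0],[0,0,0],0.3],[[0,0,0],[0,0,0],0.3],[[0,0,0],[0,0,0],0.3],[[0,0,0],[0,0,0],0.3]]' 40
python3 -c "
from h import *
s=load('s2');print('green2',at(s,210+(70.5)/4-.5,120+256.5/4-.5,.107))
go(.589,-.0905,.053,1.648)"
```

```text
t: 8.6
position: [0.4521, 0.1897, 0.0531]
tool_rot: [-3.137, 0.002, 1.649]
force: [-0.6, -0.5, -0.1]
gripper_width: 0.0771
finger_force: 0.0
t: 9.1
position: [0.454, 0.1915, 0.0576]
tool_rot: [3.139, -0.001, 1.65]
force: [-0.2, 0.6, 4.7]
gripper_width: 0.0468
finger_force: 41.7
green2 [ 0.46738888 -0.05445198  0.107     ]
t 9.1 pos [0.454  0.1915 0.0576] rot [ 3.139e+00 -1.000e-03  1.650e+00] w 0.0468 F [-0.2  0.6  4.7] shift [-291.9  112.1    4.5] turn [ 0.1 -0.1  0.1]
```

```bash
python3 -m jog '[[[0,0,0],[0,0,-20],0.3],[[0,0,0],[0,0,-55],0.3],[[0,0,0],[0,0,-95],0.3],[[0,0,0],[0,0,-120],0.3],[[0,0,0],[0,0,-125],0.3]]'
python3 -m jog '[[[0,0,0],[-25,10,0],0.3],[[0,0,0],[-60,24,0],0.3],[[0,0,0],[-95,38,0],0.3],[[0,0,0],[-130,52,0],0.3],[[0,0,0],[-165,65,0],0.3]]'
python3 -m jog '[[[0,0,0],[-35,14,0],0.3],[[0,0,0],[-70,28,0],0.3],[[0,0,0],[-105,40,0],0.3],[[0,0,0],[-125,46,0],0.3],[[0,0,0],[-127,47,0],0.3]]'
python3 -m jog '[[[0,0,0],[0,0,0],0.3],[[0,0,0],[0,0,0],0.3]]'
python3 -c "
from h import *
go(.589,-.0905,.053,1.648)"
```

```text
t: 9.6
position: [0.4547, 0.192, 0.1846]
tool_rot: [3.136, -0.003, 1.651]
force: [0.3, 0.5, -2.7]
gripper_width: 0.047
finger_force: 41.8
t: 10.1
position: [0.5303, 0.0304, 0.1799]
tool_rot: [-3.14, 0.0, 1.651]
force: [0.8, 0.5, -1.1]
gripper_width: 0.0469
finger_force: 41.8
t: 10.6
position: [0.5872, -0.0956, 0.1797]
tool_rot: [-3.14, 0.002, 1.645]
force: [-0.9, -0.4, -3.0]
gripper_width: 0.0467
finger_force: 41.8
t: 10.8
position: [0.5869, -0.0893, 0.1802]
tool_rot: [-3.14, -0.001, 1.652]
force: [0.3, 1.0, -1.3]
gripper_width: 0.0471
finger_force: 41.8
t 10.8 pos [ 0.5869 -0.0893  0.1802] rot [-3.140e+00 -1.000e-03  1.652e+00] w 0.0471 F [ 0.3  1.  -1.3] shift [ -1.6   2.3 127.2] turn [-0.1 -0.1  0.2]
```

```bash
python3 -m jog '[[[0,0,0],[-2,2,35],0.3],[[0,0,0],[-2,2,75],0.3],[[0,0,0],[-2,2,105],0.3],[[0,0,0],[-2,2,118],0.3],[[0,0,0],[-2,2,118],0.3]]'
python3 -m jog '[[[0,0,0],[0,0,2],0.3],[[0,0,0],[0,0,4],0.3],[[0,0,0],[0,0,6],0.3],[[0,0,0],[0,0,7],0.3],[[0,0,0],[0,0,7],0.3]]'
```

```text
t: 11.3
position: [0.5881, -0.0912, 0.0614]
tool_rot: [-3.137, -0.001, 1.652]
force: [-0.5, -0.1, -2.5]
gripper_width: 0.0469
finger_force: 41.8
t: 11.8
position: [0.5901, -0.093, 0.0567]
tool_rot: [3.141, 0.0, 1.65]
force: [-0.2, -0.0, -2.1]
gripper_width: 0.0473
finger_force: 41.8
```

```bash
python3 -m jog '[[[0,0,0],[0,0,1],0.3],[[0,0,0],[0,0,2],0.3],[[0,0,0],[0,0,2],0.3]]'
python3 -m jog '[[[0,0,0],[0,0,1],0.3],[[0,0,0],[0,0,1],0.3]]'
```

```text
t: 12.1
position: [0.5901, -0.093, 0.0546]
tool_rot: [3.141, -0.0, 1.65]
force: [0.3, 0.1, 1.6]
gripper_width: 0.0467
finger_force: 42.1
t: 12.3
position: [0.5901, -0.093, 0.0546]
tool_rot: [3.141, -0.0, 1.65]
force: [-4.7, 0.7, 10.1]
gripper_width: 0.0469
finger_force: 43.0
```

```bash
python3 -m jog '[[[0,0,0],[0,0,-1],0.6],[[0,0,0],[0,0,-1],0.75],[[0,0,0],[0,0,-1],1],[[0,0,0],[0,0,-1],1],[[0,0,0],[0,0,-1],1]]'
python3 -m jog '[[[0,0,0],[0,0,-20],1],[[0,0,0],[0,0,-60],1],[[0,0,0],[0,0,-100],1],[[0,0,0],[0,0,-140],1],[[0,0,0],[0,0,-145],1]]'
python3 -m jog '[[[0,0,0],[0,0,0],1]]'
python3 -c "
from h import *
go(.4655,-.054,.056,1.648)"
```

```text
t: 12.8
position: [0.5898, -0.0929, 0.0541]
tool_rot: [-3.141, -0.0, 1.65]
force: [-0.4, -0.6, 0.0]
gripper_width: 0.0854
finger_force: 0.0
t: 13.3
position: [0.5934, -0.0937, 0.205]
tool_rot: [3.132, 0.002, 1.65]
force: [0.3, -0.3, 0.6]
gripper_width: 0.0855
finger_force: 0.0
t: 13.4
position: [0.591, -0.0931, 0.2009]
tool_rot: [3.138, 0.0, 1.65]
force: [-0.0, 0.3, -0.2]
gripper_width: 0.0854
finger_force: 0.0
t 13.4 pos [ 0.591  -0.0931  0.2009] rot [3.138 0.    1.65 ] w 0.0854 F [-0.   0.3 -0.2] shift [  49.  -122.4  144.5] turn [0.2 0.  0.1]
```

```bash
python3 -m jog '[[[0,0,0],[18,-45,0],1],[[0,0,0],[36,-90,0],1],[[0,0,0],[49,-121,0],1],[[0,0,0],[49,-121,0],1],[[0,0,0],[49,-121,0],1]]'
python3 -c "
from h import *
snap('top','t3')
go(.4655,-.054,.056,1.648)"
python3 -m jog '[[[0,0,0],[0,0,35],1],[[0,0,0],[0,0,75],1],[[0,0,0],[0,0,115],1],[[0,0,0],[0,0,138],1],[[0,0,0],[0,0,142],0.9]]'
python3 -m jog '[[[0,0,0],[0,0,0],0.7],[[0,0,0],[0,0,0],0.3],[[0,0,0],[0,0,0],0.3],[[0,0,0],[0,0,0],0.3],[[0,0,0],[0,0,0],0.3]]' 40
python3 -c "
from h import *
go(.595,-.1645,.053,1.648)"
```

```text
t: 13.9
position: [0.4644, -0.0533, 0.1982]
tool_rot: [-3.14, -0.0, 1.651]
force: [0.8, 0.1, -0.1]
gripper_width: 0.0854
finger_force: 0.0
t 13.95 pos [ 0.4655 -0.0537  0.1986] rot [-3.141  0.     1.651] w 0.0853 F [ 0.3 -0.5 -0.6] shift [-3.000e-01  1.000e-01  1.426e+02] turn [-0.   0.   0.2]
t: 14.45
position: [0.4637, -0.0541, 0.0539]
tool_rot: [-3.135, 0.0, 1.65]
force: [-0.5, 0.9, 0.7]
gripper_width: 0.0768
finger_force: 0.0
t: 14.95
position: [0.4665, -0.0537, 0.0584]
tool_rot: [3.139, 0.0, 1.651]
force: [-0.1, -0.0, 3.9]
gripper_width: 0.0467
finger_force: 41.6
t 14.95 pos [ 0.4665 -0.0537  0.0584] rot [3.139 0.    1.651] w 0.0467 F [-0.1 -0.   3.9] shift [-120.7  119.3    5.7] turn [0.1 0.  0.1]
```

```bash
python3 -m jog '[[[0,0,0],[0,0,-20],0.3],[[0,0,0],[0,0,-55],0.3],[[0,0,0],[0,0,-95],0.3],[[0,0,0],[0,0,-120],0.3],[[0,0,0],[0,0,-125],0.3]]'
python3 -m jog '[[[0,0,0],[-20,20,0],0.3],[[0,0,0],[-50,50,0],0.3],[[0,0,0],[-80,80,0],0.3],[[0,0,0],[-110,108,0],0.3],[[0,0,0],[-121,119,0],0.3]]'
python3 -m jog '[[[0,0,0],[0,0,0],0.3],[[0,0,0],[0,0,0],0.3]]'
python3 -c "
from h import *
go(.595,-.1645,.0554,1.648)"
```

```text
t: 15.45
position: [0.4676, -0.0538, 0.1856]
tool_rot: [3.135, 0.0, 1.651]
force: [0.5, -0.0, -1.2]
gripper_width: 0.0473
finger_force: 41.7
t: 15.95
position: [0.5951, -0.1684, 0.1809]
tool_rot: [-3.141, 0.002, 1.648]
force: [-1.0, -0.0, -1.5]
gripper_width: 0.0468
finger_force: 41.8
t: 16.15
position: [0.5923, -0.1643, 0.1806]
tool_rot: [-3.139, -0.001, 1.65]
force: [0.4, 0.6, -1.8]
gripper_width: 0.0466
finger_force: 41.8
t 16.15 pos [ 0.5923 -0.1643  0.1806] rot [-3.139e+00 -1.000e-03  1.650e+00] w 0.0466 F [ 0.4  0.6 -1.8] shift [ -0.6   3.1 125.2] turn [-0.2 -0.1  0.1]
```

```bash
python3 -m jog '[[[0,0,0],[0,1,35],0.3],[[0,0,0],[0,1,75],0.3],[[0,0,0],[0,1,105],0.3],[[0,0,0],[0,1,118],0.3],[[0,0,0],[0,1,118],0.3]]'
python3 -m jog '[[[0,0,0],[0,0,2],0.3],[[0,0,0],[0,0,4],0.3],[[0,0,0],[0,0,6],0.3],[[0,0,0],[0,0,8],0.3],[[0,0,0],[0,0,8],0.3]]'
```

```text
t: 16.65
position: [0.5923, -0.1632, 0.0623]
tool_rot: [-3.137, -0.002, 1.652]
force: [0.9, -0.5, -1.0]
gripper_width: 0.0468
finger_force: 41.8
t: 17.15
position: [0.5947, -0.1648, 0.0565]
tool_rot: [3.141, 0.0, 1.65]
force: [-0.1, -0.1, -0.3]
gripper_width: 0.0471
finger_force: 41.8
```

```bash
python3 -m jog '[[[0,0,0],[0,0,1],0.3],[[0,0,0],[0,0,1],0.3],[[0,0,0],[0,0,1],0.3]]'
```

```text
t: 17.45
position: [0.5948, -0.1649, 0.0555]
tool_rot: [3.141, 0.0, 1.65]
force: [-0.4, 0.5, 0.4]
gripper_width: 0.0472
finger_force: 42.0
```

```bash
python3 -m jog '[[[0,0,0],[0,0,1],0.3],[[0,0,0],[0,0,1],0.3],[[0,0,0],[0,0,1],0.3]]'
python3 -m jog '[[[0,0,0],[0,0,-1],0.6],[[0,0,0],[0,0,-1],0.75],[[0,0,0],[0,0,-1],1],[[0,0,0],[0,0,-1],1],[[0,0,0],[0,0,-1],1]]'
python3 -m jog '[[[0,0,0],[0,0,-20],1],[[0,0,0],[0,0,-60],1],[[0,0,0],[0,0,-100],1],[[0,0,0],[0,0,-140],1],[[0,0,0],[0,0,-145],1]]'
python3 -m jog '[[[0,0,0],[0,0,0],1]]'
python3 -c "
from h import *
go(.449,.072,.056,1.648)"
```

```text
t: 17.75
position: [0.5948, -0.1649, 0.0554]
tool_rot: [3.141, -0.0, 1.65]
force: [-3.3, 0.8, 8.1]
gripper_width: 0.0467
finger_force: 42.8
t: 18.25
position: [0.5946, -0.1648, 0.0551]
tool_rot: [-3.141, -0.0, 1.65]
force: [0.2, -0.7, -0.2]
gripper_width: 0.0852
finger_force: 0.0
t: 18.75
position: [0.598, -0.166, 0.2062]
tool_rot: [3.132, 0.003, 1.65]
force: [0.6, -0.1, 0.0]
gripper_width: 0.0854
finger_force: 0.0
t: 18.85
position: [0.5958, -0.1651, 0.2021]
tool_rot: [3.138, 0.001, 1.651]
force: [-0.1, -0.0, -0.8]
gripper_width: 0.0852
finger_force: 0.0
t 18.85 pos [ 0.5958 -0.1651  0.2021] rot [3.138e+00 1.000e-03 1.651e+00] w 0.0852 F [-0.1 -0.  -0.8] shift [ 248.1 -128.   145.5] turn [0.2 0.  0.1]
```

```bash
python3 -m jog '[[[0,0,0],[40,-20,0],1],[[0,0,0],[80,-41,0],1],[[0,0,0],[120,-62,0],1],[[0,0,0],[160,-82,0],1],[[0,0,0],[200,-103,0],1]]'
python3 -m jog '[[[0,0,0],[30,-15,0],1],[[0,0,0],[48,-24,0],1],[[0,0,0],[48,-24,0],1],[[0,0,0],[48,-24,0],1],[[0,0,0],[48,-24,0],1]]'
python3 -c "
from h import *
go(.449,.072,.056,1.648)"
```

```text
t: 19.35
position: [0.4736, 0.0277, 0.1985]
tool_rot: [-3.138, 0.0, 1.651]
force: [1.9, 1.0, 0.6]
gripper_width: 0.0853
finger_force: 0.0
t: 19.85
position: [0.4485, 0.0711, 0.1997]
tool_rot: [-3.141, 0.001, 1.649]
force: [0.3, 0.2, 0.1]
gripper_width: 0.0853
finger_force: 0.0
t 19.85 pos [0.4485 0.0711 0.1997] rot [-3.141e+00  1.000e-03  1.649e+00] w 0.0853 F [0.3 0.2 0.1] shift [  1.    0.7 143.7] turn [-0.1  0.   0. ]
```

```bash
python3 -m jog '[[[0,0,0],[1,0,35],1],[[0,0,0],[1,0,75],1],[[0,0,0],[1,0,115],1],[[0,0,0],[1,0,138],1],[[0,0,0],[1,0,143],0.9]]'
python3 -m jog '[[[0,0,0],[0,0,0],0.7],[[0,0,0],[0,0,0],0.3],[[0,0,0],[0,0,0],0.3],[[0,0,0],[0,0,0],0.3],[[0,0,0],[0,0,0],0.3]]' 40
python3 -m jog '[[[0,0,0],[0,0,-20],0.3],[[0,0,0],[0,0,-55],0.3],[[0,0,0],[0,0,-95],0.3],[[0,0,0],[0,0,-125],0.3],[[0,0,0],[0,0,-130],0.3]]'
python3 -m jog '[[[0,0,0],[0,0,0],0.3],[[0,0,0],[0,0,0],0.3]]'
python3 -c "
from h import *
go(.601,-.238,.055,1.648)"
```

```text
t: 20.35
position: [0.4464, 0.0713, 0.0544]
tool_rot: [-3.136, 0.002, 1.648]
force: [0.4, -0.6, 0.6]
gripper_width: 0.0773
finger_force: 0.0
t: 20.85
position: [0.4493, 0.0735, 0.0585]
tool_rot: [3.139, -0.0, 1.65]
force: [-0.7, -1.0, 7.3]
gripper_width: 0.0469
finger_force: 41.4
t: 21.35
position: [0.4507, 0.0739, 0.1912]
tool_rot: [3.134, -0.002, 1.651]
force: [0.3, -0.3, -1.5]
gripper_width: 0.0467
finger_force: 41.6
t: 21.55
position: [0.4472, 0.0732, 0.1863]
tool_rot: [-3.14, 0.0, 1.651]
force: [-0.2, -0.1, -1.5]
gripper_width: 0.0469
finger_force: 41.6
t 21.55 pos [0.4472 0.0732 0.1863] rot [-3.14   0.     1.651] w 0.0469 F [-0.2 -0.1 -1.5] shift [-322.5  128.7  131.1] turn [-0.1  0.   0.2]
```

```bash
python3 -m jog '[[[0,0,0],[-25,10,0],0.3],[[0,0,0],[-60,24,0],0.3],[[0,0,0],[-95,38,0],0.3],[[0,0,0],[-135,54,0],0.3],[[0,0,0],[-175,70,0],0.3]]'
python3 -m jog '[[[0,0,0],[-37,15,0],0.3],[[0,0,0],[-75,30,0],0.3],[[0,0,0],[-110,44,0],0.3],[[0,0,0],[-135,54,0],0.3],[[0,0,0],[-147,58,0],0.3]]'
python3 -m jog '[[[0,0,0],[0,0,0],0.3],[[0,0,0],[0,0,0],0.3],[[0,0,0],[0,0,0],0.3]]'
python3 -c "
from h import *
go(.601,-.238,.0555,1.648)"
```

```text
t: 22.05
position: [0.5312, -0.0966, 0.1851]
tool_rot: [-3.138, -0.001, 1.651]
force: [1.5, 0.0, -0.1]
gripper_width: 0.047
finger_force: 41.6
t: 22.55
position: [0.6005, -0.2405, 0.1845]
tool_rot: [-3.138, 0.001, 1.647]
force: [0.1, -0.1, -1.4]
gripper_width: 0.0468
finger_force: 41.6
t: 22.85
position: [0.601, -0.2351, 0.1866]
tool_rot: [-3.14, -0.002, 1.653]
force: [-0.3, 0.8, -0.8]
gripper_width: 0.0471
finger_force: 41.6
t 22.85 pos [ 0.601  -0.2351  0.1866] rot [-3.140e+00 -2.000e-03  1.653e+00] w 0.0471 F [-0.3  0.8 -0.8] shift [-3.200e+00 -1.000e-01  1.311e+02] turn [-0.1 -0.1  0.3]
```

```bash
python3 -m jog '[[[0,0,0],[-1,0,35],0.3],[[0,0,0],[-1,0,75],0.3],[[0,0,0],[-1,0,110],0.3],[[0,0,0],[-1,0,123],0.3],[[0,0,0],[-1,0,123],0.3]]'
python3 -m jog '[[[0,0,0],[0,0,2],0.3],[[0,0,0],[0,0,4],0.3],[[0,0,0],[0,0,6],0.3],[[0,0,0],[0,0,8],0.3],[[0,0,0],[0,0,8],0.3]]'
```

```text
t: 23.35
position: [0.6, -0.2365, 0.0624]
tool_rot: [-3.138, -0.002, 1.652]
force: [-0.2, 0.5, -0.8]
gripper_width: 0.0473
finger_force: 41.6
t: 23.85
position: [0.6016, -0.2385, 0.0565]
tool_rot: [3.141, 0.0, 1.65]
force: [-0.2, 0.1, -0.8]
gripper_width: 0.0468
finger_force: 41.6
```

```bash
python3 -m jog '[[[0,0,0],[0,0,1],0.3],[[0,0,0],[0,0,1],0.3],[[0,0,0],[0,0,1],0.3]]'
```

```text
t: 24.15
position: [0.6017, -0.2386, 0.0556]
tool_rot: [3.141, 0.0, 1.65]
force: [-1.1, 0.8, 2.5]
gripper_width: 0.0469
finger_force: 41.8
```

Touching down; I'll release, retreat toward the start side, and look.

```bash
python3 -m jog '[[[0,0,0],[0,0,0.5],0.3],[[0,0,0],[0,0,-0.5],0.6],[[0,0,0],[0,0,-0.5],0.75],[[0,0,0],[0,0,-0.5],1],[[0,0,0],[0,0,-0.5],1]]'
python3 -m jog '[[[0,0,0],[0,0,-20],1],[[0,0,0],[0,0,-60],1],[[0,0,0],[0,0,-100],1],[[0,0,0],[0,0,-140],1],[[0,0,0],[0,0,-170],1]]'
python3 -m jog '[[[0,0,0],[30,-20,0],1],[[0,0,0],[60,-60,0],1],[[0,0,0],[80,-100,0],1],[[0,0,0],[110,-140,0],1],[[0,0,0],[140,-170,0],1]]'
python3 -m jog '[[[0,0,0],[0,0,0],1],[[0,0,0],[0,0,0],1],[[0,0,0],[0,0,0],1]]'
python3 -c "
from h import *
snap('top','t4');snap('scene','s4')
crop('s4',140,120,380,290,3,'c4');crop('t4',180,130,440,280,3,'d4')"
```

```text
t: 24.65
position: [0.6015, -0.2385, 0.0556]
tool_rot: [-3.141, -0.0, 1.651]
force: [-1.4, -0.3, -0.1]
gripper_width: 0.0853
finger_force: 0.0
t: 25.15
position: [0.6022, -0.2389, 0.2286]
tool_rot: [3.139, 0.001, 1.65]
force: [0.8, 0.1, -0.1]
gripper_width: 0.0852
finger_force: 0.0
t: 25.65
position: [0.4182, -0.1119, 0.2254]
tool_rot: [-3.141, -0.0, 1.649]
force: [-0.1, 0.9, 0.1]
gripper_width: 0.0853
finger_force: 0.0
t: 25.95
position: [0.4222, -0.1131, 0.2263]
tool_rot: [3.14, 0.001, 1.65]
force: [-0.8, -0.4, -0.4]
gripper_width: 0.0853
finger_force: 0.0
```

View pics/c4.png

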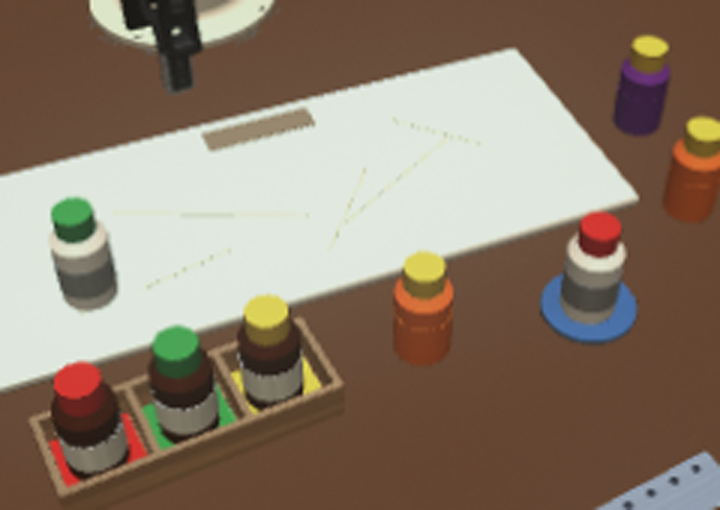

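View pics/d4.png

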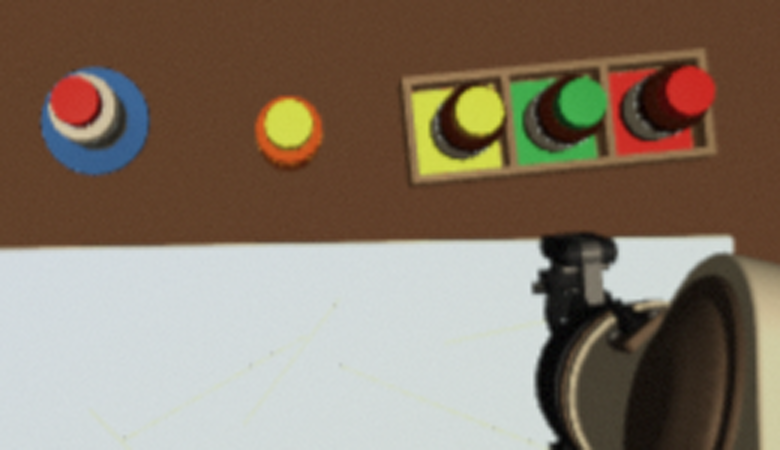

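All three jars stand on their own mats: caps at (481,110), (580,102) and (689,90) in the top crop. The red-capped bottle is on the coaster, and the white green-capped one hasn't moved. I'll check the numbers, then hand in.

Run:
```python
from h import *
s=load('t4'); f=lambda p,z:at(s,180+(p[0]+.5)/3-.5,130+(p[1]+.5)/3-.5,z)[:2]
ok=True
for n,p,z,g in [('y',(481,110),.104,(.5895,-.0905)),('g',(580,102),.104,(.595,-.1645)),('r',(689,90),.104,(.601,-.238)),('vr',(75,100),.101,(.603,.188))]:
    d=np.linalg.norm(f(p,z)-g); print(n,f(p,z).round(4),d.round(4)); ok&=d<.009
print(ok)
if ok: print(ticket.hand_in())
```

```text
y [ 0.5895 -0.0935] 0.003
g [ 0.5939 -0.1618] 0.0029
r [ 0.6009 -0.2372] 0.0008
vr [0.6016 0.1869] 0.0017
True
the job is handed in; nothing more can be done
None
```

The job is handed in (no verdict came back): all three spice jars stand on their matching mats and the red-capped bottle on the coaster, each within about 3 mm of centre by the top camera, and the green-capped bottle was left untouched.

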